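# Clamp a circuit board in a bench jig with its L-slot knob

### The arm

A 6-joint arm with a two-finger parallel gripper is mounted at the origin on the work surface. World frame = base frame: x ahead of the robot, y to its left, z up, the work surface at z = 0. Lengths are in m, angles in rad, forces in N, time in s.
With the tool pointing down it reaches from about 0.375 to 0.9 m from the base axis. Payload 3.1 kg.
Tool frame: the origin (TCP) lies between the finger pads; the fingertips stand 22 mm ahead of it and the grasp point (between the pads) lies 3 mm ahead of it; z points along the fingers, y is the direction in which the jaws open and shut (so a half turn about z gives the same grasp; the last joint's range is limited). The gripper opens to 87 mm and grips with 3 to 60 N. Pads are 19 mm wide; open, the fingers measure 117 mm over their backs; the gripper's body (75 mm by 190 mm) begins 51 mm behind the grasp point.
Start: joints at [-1.389, 0.527, 1.433, -0, 1.181, -0.178], TCP at [0.221, -0.585, 0.245] pointing down, gripper open.
Joint ranges: [-3.08, 3.08], [-0.75, 2.2], [0.22, 2.44], [-1.43, 4.57], [0, 2.65], [-2.85, 2.85]. Speed limits (rad/s): [2.79, 2.79, 3.14, 3.14, 3.14, 3.14].

### API

Orientations are given as a unit quaternion [x, y, z, w].
In Python, from rig import get_obs, camera, get_calibration, hand_in, search_frame gives the robot as it stands.
- The arm moves only by the shell command python3 -m jog 'ROWS' [FORCE]. ROWS is JSON, a list of rows, each an object with "grip": the closure in counts, from 0 (fully open) to 255 (shut); "travel": the shift along the world's x, y, z in cm, a list of three; "twist": the turn about the world's z in degrees. A call has 1 to 8 rows; each row shifts and turns the commanded pose from where the row before left it; what a row does not reach is not made up. A row lasts 1/10 s, in which the tool goes at most 50 mm and 8.59 degrees, less where a joint would pass 70% of its speed; a pose out of reach is approached as far as the arm can. A call is refused whole if a number of a shift passes 5 or a number of a turn 8.59, either way. A call with a gripper value outside its range is refused whole. The fingers move at their own pace and stop on an object; FORCE is the grip in N (left out, the last holds). Time passes only in rows, so rows that do not move let the fingers close. It gives the time, the measured TCP pose, the force and the opening at its end, in the units of the state.
- get_obs(): the state, without advancing time (a new reading comes with each control period).
- camera(name): name is "side" or "top"; returns the picture (384x512x3 uint8, red, green, blue); there is no depth.
- get_calibration(name): a dict with "fx", "fy", "cx", "cy" (pixels), "R" (3x3) and "t" (3): a world point X has camera coordinates R X + t. Camera axes: x right, y down, z forward; pixel columns grow to the right and rows downward; lengths in m; the calibration is good to about 2 mm. A picture is of the moment at which its call begins. get_calibration takes no time and is no camera call.
- hand_in(): hands the job in, once; it reports no verdict.
Trained networks look in the newest picture that a camera, given by its name, has taken for a name from the list of things; names that differ only in an ending like _2 or _b are one class to them, and where a whole thing is asked for, a point or a joint stands for the part that bears it (a point fixed in the world has none). Each returns a list of dicts, best first, with "p" (0 to 1); they miss things now and then, are a little off and sometimes report something else, mostly with a low value. They report only what shows in the picture. A call takes as long as a camera call. They do not tell look-alikes from the thing itself.
- search_frame(target, camera): "at" ([x, y, z] in m, in world coordinates, good to about 4 mm: the middle of the surface that is visible of it).
The state is a dict: "time": time; "q": joint angles; "joint_velocities": joint speeds; "joint_torque": joint torques, N m; "position": TCP position; "tool_rot": TCP orientation; "ft_force": force on the tool from outside, world axes, zero at the start; "moment": the same for the moment, N m; "grip_width": finger opening in m.
Only numpy, scipy, OpenCV 4.12 (cv2) and the standard library are available. Lean on these libraries where they do the work, as an engineer would, in place of code of your own. Each camera call takes 0.05 s, during which the arm holds its last target. There are 200 camera calls.

### The job

Clamp the circuit board in the jig: with your fingertips push the red knob along its L-shaped slot, along the long leg until it stops at the corner, then sideways along the short leg fully to its closed end, so that the jaw slides the board up against the fence and is locked there. Do not lift the board, and leave the other things on the bench where they are.

Things in the scene. Friction and masses are not known exactly. Their poses are not given: they have to be found in the camera images.
- jig: Fixed jig, steel base 285 (x) x 150 (y) x 12 mm, on a thin blue mat. Origin: underside, on the centre line, 135 mm from the slot-plate end, 150 mm from the fence end. x points from slot plate to fence, roughly away from the robot; y left, z up. Yellow slot plate at x -130..0, y -70..70 mm: flat, top 30 mm above the bench. Its L slot is 15 mm wide, for the 12 mm pin under the knob.
- leg_start (a point): Near end of the slot's long leg: the pin's axis at clamp_travel 0; jig frame x -85, y +20 mm, at the plate's top (z 30 mm). Axes as the jig's. The long leg runs from here along the jig's +x.
- corner (a point): Corner of the slot: the pin's axis when it is against the far wall at the end of the long leg; jig frame x -29, y +20, z 30 mm. Axes as the jig's. The short leg runs from here along the jig's -y.
- slot_end (a point): Closed end of the short leg: the pin's axis when locked; jig frame x -29 (play to -32), y -22, z 30 mm. Axes as the jig's.
- fence (a point): Middle of the aluminium fence's face that the board is pushed against, at the base's top: jig frame x 134, y 0, z 12 mm. The fence is 30 mm high over the bench. Two low side guides at y +-57 mm, 20 mm high, flank the board.
- knob: Red upright round knob on the pin, 26 mm diameter, 30 mm tall, underside 36 mm, top 66 mm above the bench. Origin: centre of its underside. It cannot turn or lift, only slide along the slot; it carries the jaw along the jig's x and slides across it along y. Pushing takes about 2 to 4 N; it stays where it is left. The slot's ends are hard stops.
- clamp_travel (a joint): How far jaw and knob have moved along the jig's +x, m. 0: near end of the long leg; 0.056: against the far wall, at the corner. In the short leg it is held at 0.053 to 0.056. It starts at 0 to 0.02. The jaw, an aluminium bar with a rubber face, 100 mm wide, top 30 mm above the bench, has its face at jig x = 17 mm + this value.
- lock_travel (a joint): How far the knob has moved sideways along the jig's -y, m. 0: middle of the long leg; 0.042: closed end of the short leg (locked). It starts near 0. The slot lets it grow only once clamp_travel is at least 0.053.
- board: Loose green circuit board, 60 (x) x 90 (y) mm, 3 mm thick, parts on it up to 13 mm tall, 60 g, flat on the jig's base between jaw and fence, a little crooked. Origin: centre of its underside (12 mm above the bench). The jaw pushes it along x; against the fence its origin is at jig x = 104 mm.
- tip_pot: Loose steel pot, waisted, 58 mm diameter, 52 mm tall, beside the jig on its -y side. Origin: centre of its underside. To be left alone.
- screwdriver: Loose screwdriver with yellow handle, 200 mm long, 26 mm thick, lying beside the jig on its +y side. Origin: under its middle. To be left alone.
- pliers: Loose pliers with blue handles, 135 mm long, 64 mm wide, 13 mm high, lying beside the jig on its -y side. Origin: on the bench under the pivot end of the handles. To be left alone.
- carton: Loose open cardboard box, 100 x 80 x 45 mm, to the robot's left. Origin: centre of its underside. To be left alone.
- dome: Loose black rounded cylinder, 68 mm diameter, 67 mm tall, to the left or right of the jig. Origin: centre of its underside. To be left alone.
- spool: Loose grey spool, 56 mm diameter, 40 mm tall, to the left or right of the jig. Origin: centre of its underside. To be left alone.
- jar: Loose amber jar, 50 mm diameter, 70 mm tall, to the left or right of the jig. Origin: centre of its underside. To be left alone.
Mind the look-alikes: they are no part of the job. There is more than one size of the board; the job needs the largest.

How it is judged:
By the outcome, as a careful person would: the job done as asked, in the order asked, and still so for the second after the job is handed in, with the robot touching nothing.
It also fails if it takes over 38 s, if anything falls off the work surface, if the arm or the gripper's body presses on something with over 40 N, if the wrist force passes 120 N, or if a joint passes its speed limit or range.

## Working session

There is one attempt and no reset: what is moved stays moved. The work goes in short steps, Python scripts to look and compute and a shell command to move; the robot and the scene stay as the last step left them, time stands still between calls to the robot, and variables do not carry over. Pictures are saved under pics/ and viewed, about 8 in all and at most 12, crops included, and the job is handed in when it is done.

```bash
mkdir -p pics
python3 - <<'E'
from rig import *
import cv2
o=get_obs();print(o["time"],o["position"],o["tool_rot"],o["grip_width"])
for c in("top","side"):
    im=camera(c);cv2.imwrite(f"pics/{c}0.png",im[:,:,::-1])
    for n in("knob","jig","board","corner","fence"):
        try: print(c,n,[(([round(v,3) for v in d["at"]]),round(d["p"],2)) for d in search_frame(n,c)[:3]])
        except Exception as e: print(c,n,e)
E
```

```text
0.0 [ 0.22056236 -0.58406958  0.24356668] [ 9.83765435e-01  1.79455775e-01  1.99821842e-06 -1.09266703e-03] 0.08696694108357203
top knob [([0.467, 0.106, 0.071], 0.51)]
top jig [([0.538, 0.104, 0.033], 0.78)]
top board [([0.623, 0.13, 0.016], 0.94), ([0.763, 0.28, 0.003], 0.65), ([0.785, 0.032, 0.003], 0.55)]
top corner [([0.54, 0.106, 0.031], 0.82)]
top fence [([0.537, 0.103, 0.031], 0.59)]
side knob []
side jig [([0.529, 0.125, 0.025], 0.24)]
side board [([0.758, 0.284, -0.0], 0.69), ([0.62, 0.133, 0.014], 0.58), ([0.782, 0.034, 0.003], 0.51)]
side corner [([0.529, 0.121, 0.026], 0.78)]
side fence [([0.526, 0.121, 0.026], 0.76)]
```

View pics/top0.png

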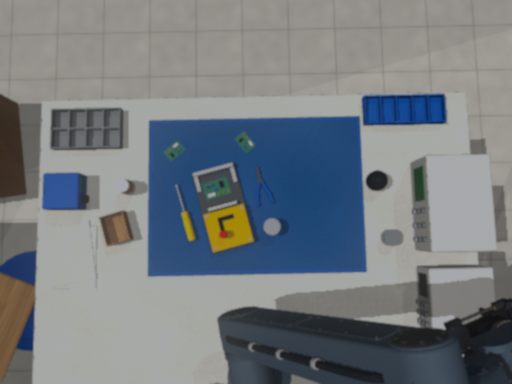

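View pics/side0.png

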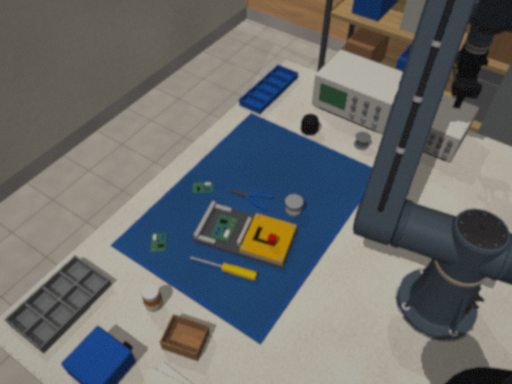

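```bash
cat > h.py <<'E'
import numpy as np,cv2
from rig import *
def unproj(c,px,z):
    k=get_calibration(c);R=np.array(k["R"]);t=np.array(k["t"])
    px=np.atleast_2d(px).astype(float)
    d=np.c_[(px[:,0]-k["cx"])/k["fx"],(px[:,1]-k["cy"])/k["fy"],np.ones(len(px))]@R
    C=-R.T@t
    return C+d*((z-C[2])/d[:,2])[:,None]
def proj(c,X):
    k=get_calibration(c);Y=np.atleast_2d(X)@np.array(k["R"]).T+np.array(k["t"])
    return np.c_[Y[:,0]/Y[:,2]*k["fx"]+k["cx"],Y[:,1]/Y[:,2]*k["fy"]+k["cy"]]
def big(m):
    n,l,s,ce=cv2.connectedComponentsWithStats(m.astype(np.uint8));i=1+np.argmax(s[1:,4]);return l==i,ce[i],s[i]
def red(im,c):
    h=cv2.cvtColor(im,cv2.COLOR_RGB2HSV);m=((h[...,0]<8)|(h[...,0]>172))&(h[...,1]>150)&(h[...,2]>90)
    p=proj(c,[[.48,.1,.05]])[0];yy,xx=np.mgrid[:384,:512];m&=(np.hypot(xx-p[0],yy-p[1])<45)
    return big(m)
def jig2w(pose,P):
    x,y,a=pose;P=np.atleast_2d(P).astype(float);c,s=np.cos(a),np.sin(a)
    return np.c_[x+c*P[:,0]-s*P[:,1],y+s*P[:,0]+c*P[:,1],P[:,2]]
def tri(pt):
    A=[];b=[]
    for c,(u,v) in pt.items():
        k=get_calibration(c);R=np.array(k["R"]);t=np.array(k["t"])
        for r,f,cc,w in((0,k["fx"],k["cx"],u),(1,k["fy"],k["cy"],v)):
            n=(w-cc)/f;A.append(R[r]-n*R[2]);b.append(n*t[2]-t[r])
    return np.linalg.lstsq(np.array(A),np.array(b),rcond=None)[0]
E
python3 - <<'E'
from h import *
pt={}
for c in("top","side"):
    im=camera(c);h=cv2.cvtColor(im,cv2.COLOR_RGB2HSV)
    m=(h[...,0]>18)&(h[...,0]<35)&(h[...,1]>150)&(h[...,2]>130)
    m,ce,s=big(m);ys,xs=np.nonzero(m)
    P=unproj(c,np.c_[xs,ys],.03)[:,:2]
    (cx,cy),wh,a=cv2.minAreaRect((P*1000).astype(np.float32));print(c,"plate",cx,cy,wh,a)
    r,ce,s=red(im,c);print("red",ce,s);pt[c]=ce
    print(unproj(c,ce,.06))
    cv2.imwrite(f"pics/{c}1.png",cv2.resize(im[:,:,::-1][150:270,150:310] if c=="top" else im[:,:,::-1][180:300,170:330],None,fx=4.5,fy=4.5,interpolation=cv2.INTER_CUBIC))
print(tri(pt))
E
```

```text
top plate 489.76556396484375 92.52226257324219 (129.36984252929688, 139.1322479248047) 14.306041717529297
red [222.92105263 233.55263158] [220 230   7   8  38]
[[0.46986719 0.10685905 0.06      ]]
side plate 489.3115234375 94.24258422851562 (129.8902587890625, 140.59487915039062) 14.253807067871094
red [271.68333333 239.13333333] [268 235   8  10  60]
[[0.46534067 0.11292205 0.06      ]]
[0.46928101 0.10743842 0.05048416]
```

The red knob shows at (223,234) in the top view and (272,239) in the side view. The plate fit puts the jig origin at about (0.5525, 0.1094) with a yaw of 14.3°. The knob sits at jig (-81, 19) mm, so travel is about 4 mm. The smaller boards are off the jig. I'll close the fingers and fly to a point behind the knob.

```bash
python3 -m jog '[{"grip":255,"travel":[1.5,4.5,0],"twist":-0.8},{"grip":255,"travel":[1.5,4.5,0],"twist":-0.8},{"grip":255,"travel":[1.5,4.5,0],"twist":-0.8},{"grip":255,"travel":[1.5,4.5,0],"twist":-0.8},{"grip":255,"travel":[1.5,4.5,0],"twist":-0.8},{"grip":255,"travel":[1.5,4.5,0],"twist":-0.8},{"grip":255,"travel":[1.5,4.5,0],"twist":-0.8},{"grip":255,"travel":[1.5,4.5,0],"twist":-0.8}]' 10
python3 -m jog '[{"grip":255,"travel":[1.3,4.5,0],"twist":0},{"grip":255,"travel":[1.3,4.5,0],"twist":0},{"grip":255,"travel":[1.3,4.5,0],"twist":0},{"grip":255,"travel":[1.3,4.5,0],"twist":0},{"grip":255,"travel":[1.3,4.5,0],"twist":0},{"grip":255,"travel":[1.3,4.5,0],"twist":0},{"grip":255,"travel":[1.3,4.5,0],"twist":0},{"grip":255,"travel":[0,0,0],"twist":0}]'
```

```text
time: 1.5
position: [0.341, -0.2231, 0.2449]
tool_rot: [0.992, 0.124, 0.0, 0.0]
ft_force: [1.3, -0.3, -0.0]
grip_width: 0.0309
time: 2.3
position: [0.4329, 0.0951, 0.245]
tool_rot: [0.992, 0.128, 0.001, -0.001]
ft_force: [-0.4, -0.4, 0.7]
grip_width: 0.0001
```

```bash
python3 -m jog '[{"grip":255,"travel":[-0.2,0.4,-4.5],"twist":0},{"grip":255,"travel":[0,0,-4.5],"twist":0},{"grip":255,"travel":[0,0,-4],"twist":0},{"grip":255,"travel":[0,0,-2.5],"twist":0},{"grip":255,"travel":[0,0,-2],"twist":0},{"grip":255,"travel":[0,0,0],"twist":0},{"grip":255,"travel":[0,0,0],"twist":0}]'
python3 - <<'E'
from h import *
im=camera("side");cv2.imwrite("pics/s2.png",cv2.resize(im[:,:,::-1][170:310,170:330],None,fx=4.5,fy=4.5,interpolation=cv2.INTER_CUBIC))
E
```

```text
time: 3.0
position: [0.4298, 0.0938, 0.0697]
tool_rot: [0.992, 0.124, -0.0, -0.0]
ft_force: [0.6, -0.5, 0.3]
grip_width: 0.0005
```

View pics/s2.png

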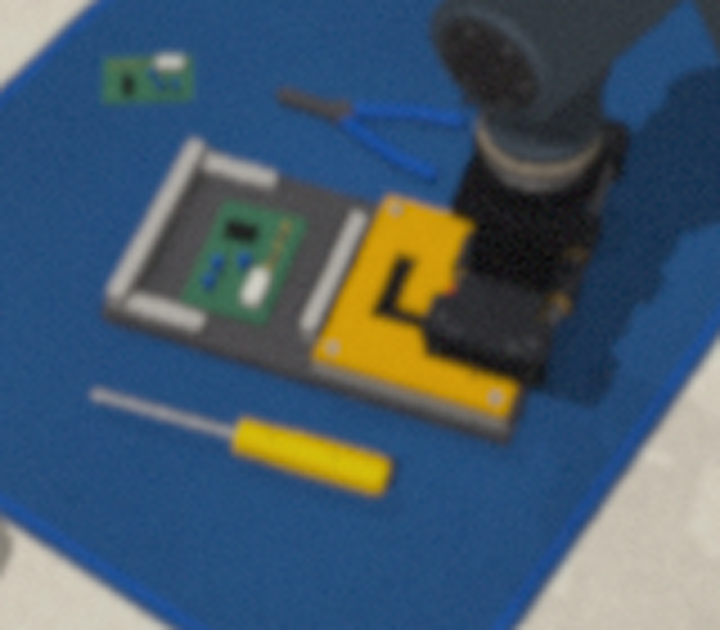

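The side crop shows the gripper, yaw-aligned, behind the knob, which it hides at about (450,290). The slot's short leg is visible at about (400,280). Next I push along jig +x.

```bash
python3 -m jog '[{"grip":255,"travel":[-0.1,0.5,-0.5],"twist":0},{"grip":255,"travel":[0.97,0.25,0],"twist":0},{"grip":255,"travel":[0.97,0.25,0],"twist":0},{"grip":255,"travel":[0.97,0.25,0],"twist":0},{"grip":255,"travel":[0,0,0],"twist":0}]'
python3 -m jog '[{"grip":255,"travel":[0.97,0.25,0],"twist":0},{"grip":255,"travel":[0.97,0.25,0],"twist":0},{"grip":255,"travel":[0.97,0.25,0],"twist":0},{"grip":255,"travel":[0,0,0],"twist":0}]'
```

```text
time: 3.55
position: [0.4607, 0.1071, 0.065]
tool_rot: [0.992, 0.124, 0.002, 0.0]
ft_force: [0.5, -0.3, 0.3]
grip_width: 0.0003
time: 3.95
position: [0.4896, 0.1146, 0.0647]
tool_rot: [0.992, 0.124, 0.002, 0.0]
ft_force: [0.3, 0.0, -0.3]
grip_width: 0.0008
```

Run:
```python
from h import *
im=camera("side");a=im[170:310,170:330];im=camera("top");b=im[140:280,150:310]
cv2.imwrite("pics/s3.png",cv2.resize(np.hstack([a,b])[:,:,::-1],None,fx=2.5,fy=2.5,interpolation=cv2.INTER_CUBIC))
```

```text
(no output)
```

View pics/s3.png

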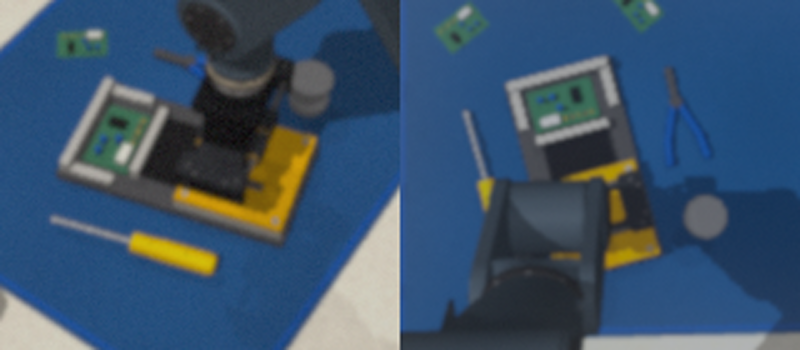

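The jaw (near (150,140) in the side half) has moved well forward and pushed the board close to the fence. I'll continue in small steps to the stop.

```bash
python3 -m jog '[{"grip":255,"travel":[0.39,0.1,0],"twist":0},{"grip":255,"travel":[0.29,0.08,0],"twist":0}]'
python3 -m jog '[{"grip":255,"travel":[0.19,0.05,0],"twist":0}]'
python3 -m jog '[{"grip":255,"travel":[0.1,0.03,0],"twist":0}]'
```

```text
time: 4.25
position: [0.4928, 0.116, 0.0644]
tool_rot: [0.992, 0.124, -0.001, -0.0]
ft_force: [-2.9, -1.2, 0.8]
grip_width: 0.0003
time: 4.35
position: [0.4949, 0.1165, 0.0644]
tool_rot: [0.992, 0.124, -0.001, -0.0]
ft_force: [-1.9, -0.9, 0.2]
grip_width: 0.0008
time: 4.45
position: [0.4956, 0.1168, 0.0644]
tool_rot: [0.992, 0.124, -0.001, -0.0]
ft_force: [-3.8, -1.5, 2.0]
grip_width: 0.0007
```

```bash
python3 -m jog '[{"grip":255,"travel":[0.19,0.05,0],"twist":0}]'
python3 -m jog '[{"grip":255,"travel":[0.19,0.05,0],"twist":0}]'
python3 -m jog '[{"grip":255,"travel":[0.19,0.05,0],"twist":0},{"grip":255,"travel":[0,0,0],"twist":0}]'
```

```text
time: 4.55
position: [0.4959, 0.117, 0.0643]
tool_rot: [0.992, 0.125, -0.003, 0.0]
ft_force: [-6.9, -4.2, 4.7]
grip_width: 0.0001
time: 4.65
position: [0.4961, 0.1171, 0.0643]
tool_rot: [0.992, 0.125, -0.005, 0.0]
ft_force: [-9.2, -6.5, 7.6]
grip_width: 0.0005
time: 4.85
position: [0.4962, 0.1172, 0.0643]
tool_rot: [0.992, 0.125, -0.007, 0.0]
ft_force: [-9.9, -7.1, 8.7]
grip_width: 0.0005
```

The tool stalls at jig x ≈ -53 mm and the force climbs, so the knob is against the corner wall. Now I back off, lift over, and come down on the knob's +y side.

```bash
python3 -m jog '[{"grip":255,"travel":[-2,-0.5,0],"twist":0},{"grip":255,"travel":[0,0,4],"twist":0},{"grip":255,"travel":[0,0,1.5],"twist":0},{"grip":255,"travel":[1.2,2.6,0],"twist":0},{"grip":255,"travel":[1.3,2.6,0],"twist":0},{"grip":255,"travel":[0,0,0],"twist":0},{"grip":255,"travel":[0,0,0],"twist":0}]'
python3 - <<'E'
from h import *
im=camera("side");a=im[170:310,170:330];im2=camera("top");b=im2[140:280,150:310]
for c,i in(("side",im),("top",im2)):
    try:
        r,ce,s=red(i,c);P=unproj(c,ce,.066)[0];d=P[:2]-[.5525,.1094];C,S=np.cos(np.radians(14.3)),np.sin(np.radians(14.3));print(c,ce,s,P,"jig",C*d[0]+S*d[1],-S*d[0]+C*d[1])
    except Exception as e: print(e)
cv2.imwrite("pics/s4.png",cv2.resize(np.hstack([a,b])[:,:,::-1],None,fx=2.5,fy=2.5,interpolation=cv2.INTER_CUBIC))
E
```

```text
time: 5.55
position: [0.508, 0.1659, 0.1197]
tool_rot: [0.992, 0.125, 0.001, 0.0]
ft_force: [-0.4, 0.2, -0.8]
grip_width: 0.0005
side [257. 235.] [257 235   1   1   1] [0.50574989 0.12834555 0.066     ] jig -0.04062206391535626 0.0299057669180597
top [217.96153846 218.69230769] [216 216   5   6  26] [0.51837334 0.12195387 0.066     ] jig -0.02996847673191473 0.020594152475174834
```

View pics/s4.png

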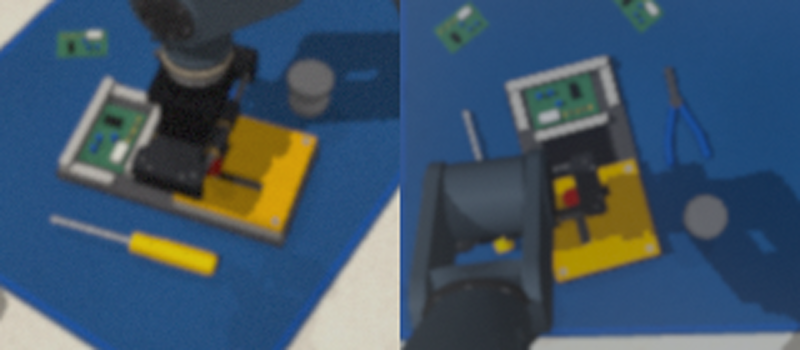

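The knob shows in the top half at (570,197), which is jig (-30, 20.6), so it is at the corner. The board is up against the fence. Now lower and push along -y.

```bash
python3 -m jog '[{"grip":255,"travel":[0,0,-3],"twist":0},{"grip":255,"travel":[0,0,-2.4],"twist":0},{"grip":255,"travel":[0,0,0],"twist":0},{"grip":255,"travel":[0.25,-0.97,0],"twist":0},{"grip":255,"travel":[0.25,-0.97,0],"twist":0}]'
python3 -m jog '[{"grip":255,"travel":[0.25,-0.97,0],"twist":0},{"grip":255,"travel":[0.25,-0.97,0],"twist":0}]'
python3 -m jog '[{"grip":255,"travel":[0.2,-0.78,0],"twist":0}]'
```

```text
time: 6.15
position: [0.5131, 0.1451, 0.0665]
tool_rot: [0.992, 0.124, 0.001, 0.0]
ft_force: [0.2, 0.2, -0.9]
grip_width: 0.0006
time: 6.35
position: [0.5181, 0.1258, 0.0665]
tool_rot: [0.992, 0.124, 0.001, -0.0]
ft_force: [0.1, 2.0, 0.3]
grip_width: 0.0009
time: 6.45
position: [0.52, 0.1178, 0.0663]
tool_rot: [0.992, 0.124, 0.001, -0.0]
ft_force: [0.4, 2.7, 1.9]
grip_width: 0.0003
```

```bash
python3 -m jog '[{"grip":255,"travel":[0.15,-0.58,0],"twist":0}]'
python3 -m jog '[{"grip":255,"travel":[0.08,-0.3,0],"twist":0}]'
python3 -m jog '[{"grip":255,"travel":[0.08,-0.3,0],"twist":0}]'
python3 -m jog '[{"grip":255,"travel":[0.08,-0.3,0],"twist":0}]'
```

```text
time: 6.55
position: [0.5215, 0.1121, 0.0662]
tool_rot: [0.992, 0.124, 0.001, 0.0]
ft_force: [-0.8, 1.7, 2.6]
grip_width: 0.0004
time: 6.65
position: [0.5221, 0.1092, 0.066]
tool_rot: [0.992, 0.124, 0.001, 0.0]
ft_force: [-0.6, 2.6, 2.4]
grip_width: 0.0006
time: 6.75
position: [0.5227, 0.1067, 0.0658]
tool_rot: [0.992, 0.124, 0.0, 0.0]
ft_force: [0.7, 1.7, 2.5]
grip_width: 0.0005
time: 6.85
position: [0.5233, 0.1039, 0.0657]
tool_rot: [0.992, 0.124, 0.0, -0.0]
ft_force: [-0.1, 2.3, 2.0]
grip_width: 0.0005
```

```bash
python3 -m jog '[{"grip":255,"travel":[0.08,-0.3,0],"twist":0}]'
python3 -m jog '[{"grip":255,"travel":[0.08,-0.3,0],"twist":0}]'
python3 -m jog '[{"grip":255,"travel":[0.08,-0.3,0],"twist":0}]'
```

```text
time: 6.95
position: [0.5237, 0.1018, 0.0656]
tool_rot: [0.992, 0.124, -0.0, -0.001]
ft_force: [-0.9, 13.4, 5.5]
grip_width: 0.0005
time: 7.05
position: [0.5238, 0.1013, 0.0657]
tool_rot: [0.993, 0.122, -0.0, -0.003]
ft_force: [-2.3, 24.5, 6.1]
grip_width: 0.0008
time: 7.15
position: [0.5239, 0.1008, 0.0657]
tool_rot: [0.993, 0.121, -0.001, -0.005]
ft_force: [-2.2, 35.3, 6.7]
grip_width: 0.0002
```

The push has hit a hard stop at the closed end. Next: back off, lift, clear the view and check.

```bash
python3 -m jog '[{"grip":255,"travel":[-0.6,2.4,0],"twist":0},{"grip":255,"travel":[0,0,0],"twist":0},{"grip":255,"travel":[0,0,4],"twist":0},{"grip":255,"travel":[0,0,4.5],"twist":0},{"grip":255,"travel":[0,0,4.5],"twist":0},{"grip":255,"travel":[0,-4.5,0],"twist":0},{"grip":255,"travel":[0,-4.5,0],"twist":0},{"grip":255,"travel":[0,-4.5,0],"twist":0}]'
python3 -m jog '[{"grip":255,"travel":[0,-4.5,0],"twist":0},{"grip":255,"travel":[0,-4.5,0],"twist":0},{"grip":255,"travel":[0,-4.5,0],"twist":0},{"grip":255,"travel":[0,-4.5,0],"twist":0},{"grip":255,"travel":[0,-4.5,0],"twist":0},{"grip":255,"travel":[0,-4.5,0],"twist":0},{"grip":255,"travel":[0,0,0],"twist":0},{"grip":255,"travel":[0,0,0],"twist":0}]'
python3 - <<'E'
from h import *
im=camera("side");a=im[170:310,170:330];im2=camera("top");b=im2[140:280,150:310];pt={}
C,S=np.cos(np.radians(14.3)),np.sin(np.radians(14.3))
J=lambda P:(lambda d:(round(1000*(C*d[0]+S*d[1]),1),round(1000*(-S*d[0]+C*d[1]),1)))(np.array(P[:2])-[.5525,.1094])
for c,i in(("side",im),("top",im2)):
    r,ce,s=red(i,c);pt[c]=ce;print(c,ce,s,J(unproj(c,ce,.06)[0]),[(J(d["at"]),d["p"]) for d in search_frame("board",c)])
P=tri(pt);print(P,J(P))
cv2.imwrite("pics/s5.png",cv2.resize(np.hstack([a,b])[:,:,::-1],None,fx=2.5,fy=2.5,interpolation=cv2.INTER_CUBIC))
E
```

```text
time: 7.95
position: [0.5194, -0.0179, 0.196]
tool_rot: [0.992, 0.125, 0.0, 0.001]
ft_force: [0.8, 1.0, 0.3]
grip_width: 0.0004
time: 8.75
position: [0.5185, -0.2874, 0.1948]
tool_rot: [0.992, 0.123, -0.001, -0.001]
ft_force: [0.6, 0.0, -0.2]
grip_width: 0.0007
side [259.34545455 222.96363636] [257 218   6  11  55] (np.float64(-31.1), np.float64(-17.3)) [((np.float64(106.0), np.float64(5.2)), 0.72), ((np.float64(242.9), np.float64(119.2)), 0.55), ((np.float64(205.2), np.float64(-129.5)), 0.54)]
top [230.75757576 215.18181818] [227 213   8   5  33] (np.float64(-29.7), np.float64(-22.2)) [((np.float64(101.0), np.float64(3.1)), 0.96), ((np.float64(243.1), np.float64(113.3)), 0.82), ((np.float64(206.7), np.float64(-130.5)), 0.63), ((np.float64(-17.4), np.float64(-7.3)), 0.5)]
[0.52941862 0.08095028 0.0534952 ] (np.float64(-29.4), np.float64(-21.9))
```

View pics/s5.png

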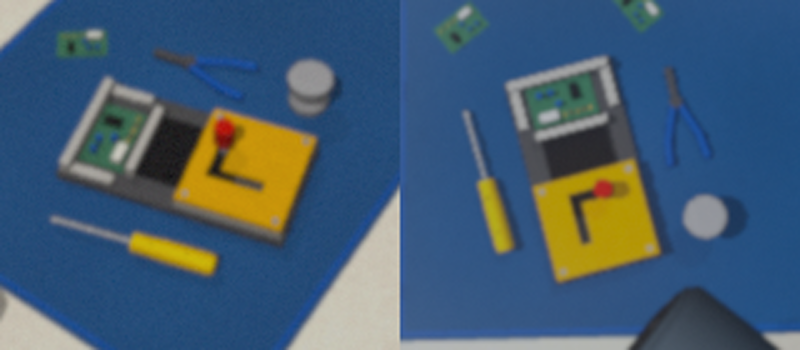

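The knob sits at jig (-29.4, -21.9) mm, the closed end of the short leg (603,188 in the top half). The board is between jaw and fence, the arm is clear and the loose things look untouched. Handing in.

```bash
python3 -c "
from rig import *
print(hand_in())"
```

```text
the job is handed in; nothing more can be done
None
```

The board is clamped and locked in the jig, and I handed the job in at about 9 s on the robot's clock. With closed fingertips I pushed the knob along the long leg until it stopped at the corner. I then moved round to its other side and pushed it along the short leg to its closed end.

- **Knob:** my last two-camera measurement puts it at jig (-29.4, -21.9) mm, against a target of (-29, -22) mm.
- **Board:** the network placed its centre at jig x 101 mm in the top view and 106 mm in the side view, against the expected 104 mm. The two views disagree by 5 mm, but the last picture shows it square between jaw and fence.
- **Forces:** the highest I read was about 36 N at the wrist, from the fingertips pressing the knob against the closed end; readings came only at the end of each move. The arm was clear of everything at hand-in.
- **Other things:** the pot, pliers and screwdriver look untouched in the last picture. I did not check the carton, dome, spool and jar again; they lay outside that crop.

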